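Set the slicing guide's length stop and lock it with the wing nut

ROBOT

A 6-joint arm with a two-finger parallel gripper is mounted at the origin on a cart in front of the work surface, level with it; the furniture and walls round the work are solid. World frame = base frame: x ahead of the robot, y to its left, z up, the work surface at z = 0. Lengths are in m, angles in rad, forces in N, time in s.
With the tool pointing down it reaches from about 0.35 to 0.975 m from the base axis. Payload 4.9 kg.
Tool frame: the origin (TCP) lies at the very end of the fingers, on their centre line; the grasp point (between the pads) lies 19 mm behind it; z points along the fingers, y is the line along which they close (so a half turn about z gives the same grasp; the last joint's range is limited). The gripper opens to 85 mm and grips with 20 to 120 N. Pads are 22 mm wide; open, the fingers measure 114 mm over their backs; the gripper's body (76 mm by 85 mm) begins 54 mm behind the grasp point. The pads swing forward as they close: fully open they stand 13 mm farther back than shut.
Start: joints at [0.992, 0.053, 1.613, -0, 1.476, -0.119], TCP at [0.277, 0.56, 0.231] pointing down, gripper open.
Joint ranges: [-3.01, 3.01], [-1.01, 2.22], [0.06, 2.58], [-1.02, 4.17], [0.09, 2.62], [-3.14, 3.14]. Speed limits (rad/s): [2.57, 2.57, 3.14, 3.14, 3.14, 3.14].

INTERFACE

Orientations are given as a unit quaternion [w, x, y, z].
In Python, from plant import manip gives the robot as it stands.
- The arm moves only by the tool move_arm, never from a script. Its argument "plan" is a list that holds one entry, the list of rows, each a list of 7 numbers: the shift along the tool's x, y, z as a fraction of full scale, then the turn, a rotation vector about the tool's x, y, z as a fraction of full scale, then the closure, from 0 (fully open) to 1 (shut). In form: [[[dx, dy, dz, wx, wy, wz, fingers], ...]]. A call has exactly 10 rows; each row shifts and turns the commanded pose from where the row before left it, along the tool's axes as they then stand; what a row does not reach is not made up. Full scale, the value 1, is 0.12 m for a shift and 0.15 rad for a turn. A row lasts 1/8 s, in which the tool goes at most 62.5 mm and 10.7 degrees, less where a joint would pass 70% of its speed; a pose out of reach is approached as far as the arm can. A call with a number of a shift or a turn outside -1 to 1 is refused whole. A call with a gripper value outside its range is refused whole. The fingers move at their own pace and stop on an object; the grip force is fixed at half the most. Time passes only in rows, so rows that do not move let the fingers close, or fill a call up. It gives the time, the measured TCP pose, the force, the opening and the grip force at its end, in the units of the state.
- manip.state(): the state, without advancing time (a new reading comes with each control period).
- manip.grab_frame(name): name is "scene" or "top"; returns a dict with "pixels" (384x512x3 uint8, blue, green, red), "depth" (384x512 float32, m along the optical axis (not along the pixel's ray), 0 where there is no reading), "vfov" (degrees; the focal length in pixels is half the picture's height over the tangent of half this angle, whatever the lens; pixels are square), "cx", "cy" (the principal point, pixels), "view" (4x4, takes a point from world to camera coordinates). Camera axes: x right, y down, z forward; pixel columns grow to the right and rows downward; lengths in m; the calibration is good to about 2 mm. A picture is of the moment at which its call begins.
- manip.job_done(): hands the job in; it is judged then, once.
The state is a dict: "time": time; "joint_pos": joint angles; "joint_vel": joint speeds; "joint_efforts": joint torques, N m; "tool_pos": TCP position; "tool_rot": TCP orientation; "contact_force": force on the tool from outside, world axes, zero at the start; "ft_torque": the same for the moment, N m; "gripper_width": opening from 0.0 (shut) to 1.0 (fully open); "grasp_force": force on a finger pad.
Only numpy, scipy, OpenCV 4.12 (cv2) and the standard library are available. Lean on these libraries where they do the work, as an engineer would, in place of code of your own. Each camera call takes 0.05 s, during which the arm holds its last target. There are 200 camera calls.

TASK

Get the slicing guide ready: with a fingertip push the blue length stop to the left, along the fence, as far as it goes, and only then tighten its brass wing nut, clockwise from above, by stroking its wings round with a fingertip, stroke after stroke, until it is down tight and turns no further. Do not grip anything, use gentle force, and leave the vegetables, the lemon and the spice jar where they are.

Things in the scene. Friction and masses are not known exactly. Their poses are not given: they have to be found in the camera images.
- guide: Wooden slicing guide, fixed to the worktop. Origin on the worktop, under the axis of the wing nut; x points away from the robot towards the guide's fence, y to the left along the fence, z up; yaw from -0.35 to 0.15 rad. Its baseboard is 18 mm thick and reaches from x -60 to +55 mm and from y -140 to +160 mm.
- stud (a point): Point on the wing nut's axis at the top of the baseboard (18 mm above the worktop), on the guide. A steel stud of 8 mm diameter stands there up to 52 mm above the worktop, fixed to the guide.
- length_stop (a joint): Travel of the blue length stop to the left (guide's +y), m: 0 = farthest right, 0.050 = as far left as it goes (its slot's end meets the stud). Starts at 0.005 to 0.030. Needs about 3 N; stays where left; the nut does not hold it. Its foot, 34 mm wide and 6 mm thick, lies on the baseboard under the nut, with a stop plate 42 mm tall at the left end and a push tab at the right.
- tab (a point): Centre of the outer (right, -y) face of the length stop's blue push tab, 38 mm above the worktop. The tab is an upright plate, 34 mm wide along the guide's x, 6 mm thick, its top 52 mm above the worktop. With the stop fully left this face is 68 mm to the right of the stud. Push it towards the guide's +y.
- wing_nut (a joint): Turn of the brass wing nut, rad, growing clockwise from above (tightening): 8.0 = tight, a firm end; starts at 1.5 to 3.5, so about 0.7 to 1.05 turns are needed. Turning takes about 0.03 N m; it stays where it is left and sinks 0.5 mm per radian. When tight, its wings point along the guide's x, square to the fence.
- wing_a (a point): Outer end of one wing, on its middle plane at mid height: 32 mm from the axis, 44 mm above the worktop when tight, up to 4 mm more when loose. A wing is an upright plate 5 mm thick, 8 to 32 mm from the axis, from 11 mm below to 11 mm above this point. The hub between has a radius of 11 mm, and 14 mm at its foot rim.
- fence (a point): Point on the fence, on its front face at its top edge, straight behind the nut: 38 mm from the nut's axis, 62 mm above the worktop. The fence is a fixed upright board 12 mm thick along the whole back of the guide. It is only 6 mm behind the circle swept by the wings: a finger cannot pass behind the nut, strokes have room at the front and the sides.
- wing_b (a point): The same point of the opposite wing.
- tomato: Red tomato, 70 mm across and 71 mm tall; origin at the centre of its underside. To be left alone.
- lemon: Yellow lemon, 80 x 55 x 57 mm; origin at its underside. To be left alone.
- jar: Glass spice jar with a dark lid, 44 mm across, 105 mm tall; origin at the centre of its underside. To be left alone.
- courgette: Green courgette, 184 mm long (its y axis), 51 mm wide, 39 mm tall; origin at its underside. To be left alone.

How it is judged:
By the outcome, as a careful person would: the job done as asked, in the order asked, and still so for the second after the job is handed in, with the robot touching nothing.
It also fails if it takes over 67 s, if anything falls off the work surface, if the arm or the gripper's body presses on something with over 40 N, if the wrist force passes 120 N, or if a joint passes its speed limit or range.

## Working session

There is one attempt and no reset: what is moved stays moved. The work goes in short steps, Python scripts to look and compute and a tool call to move; the robot and the scene stay as the last step left them, time stands still between calls to the robot, and variables do not carry over. Pictures are saved under pics/ and viewed, at most 10 in all, crops included, and the job is handed in when it is done.

Besides the shell and the picture viewer there is one more tool, called after ">>>" as name(argument=value, ...), one argument or row to a line, values as JSON. move_arm: Moves the arm, as the interface text tells. Its arguments: {"type":"object","properties":{"plan":{"type":"array"}},"required":["plan"]}

```bash
mkdir -p pics; cat > h.py <<'E'
import numpy as np,cv2,pickle
from plant import manip
def grab(n,tag):
    f=manip.grab_frame(n); cv2.imwrite(f'pics/{tag}.png',f['pixels']); pickle.dump(f,open(f'{tag}.pkl','wb')); return f
def cam(f):
    fl=f['pixels'].shape[0]/2/np.tan(np.radians(f['vfov'])/2)
    return fl,f['cx'],f['cy'],np.linalg.inv(np.array(f['view']))
def at_z(f,u,v,z):
    fl,cx,cy,T=cam(f); d=T[:3,:3]@np.array([(u-cx)/fl,(v-cy)/fl,1]); o=T[:3,3]; return o+d*(z-o[2])/d[2]
def at_d(f,u,v):
    fl,cx,cy,T=cam(f); z=f['depth'][int(v),int(u)]; return (T@np.array([(u-cx)/fl*z,(v-cy)/fl*z,z,1]))[:3]
def proj(f,p):
    fl,cx,cy,T=cam(f); c=np.array(f['view'])@np.append(p,1); return c[0]/c[2]*fl+cx,c[1]/c[2]*fl+cy
E
python3 - <<'E'
from h import *
a=grab('scene','s0');b=grab('top','t0')
cv2.imwrite('pics/st.png',cv2.resize(np.vstack([a['pixels'],b['pixels']]),(450,600)) if 0 else cv2.resize(np.hstack([a['pixels'],b['pixels']]),(800,300)))
for f in(a,b): print(f['vfov'],f['cx'],f['cy'],cam(f)[3].round(3).tolist())
s=manip.state();print(s)
E
```

```text
57.16942984955838 256.76019883355946 192.42565457941848 [[0.833, -0.416, 0.364, 0.141], [-0.553, -0.649, 0.523, -0.612], [0.018, -0.637, -0.77, 0.989], [0.0, 0.0, 0.0, 1.0]]
45.003641932837134 259.1764668556586 193.1863177601426 [[0.007, -0.99, 0.14, 0.356], [-1.0, -0.006, 0.007, -0.02], [-0.006, -0.14, -0.99, 1.623], [0.0, 0.0, 0.0, 1.0]]
{'time': 0.1, 'joint_pos': array([ 9.91988562e-01,  5.33058674e-02,  1.61415083e+00, -9.62784561e-06,
        1.47596757e+00, -1.18978948e-01]), 'joint_vel': array([ 0.00012983, -0.00131189, -0.0020366 ,  0.0006156 ,  0.00062132,
        0.00172774]), 'joint_efforts': array([ 3.11150379e-04, -3.94908321e+01, -3.71361136e+01, -1.08524875e-04,
        3.98825010e-03,  1.42898583e-05]), 'tool_pos': array([0.27705766, 0.55961948, 0.23018013]), 'tool_rot': array([-3.08572441e-04,  2.27893641e-01,  9.73685601e-01, -8.62268197e-04]), 'contact_force': array([ 0.51602402,  1.45638182, -0.60186984]), 'ft_torque': array([-0.00686276,  0.02339205, -0.03634165]), 'grasp_force': 0.0, 'gripper_width': 1.001608162904854}
```

View pics/st.png

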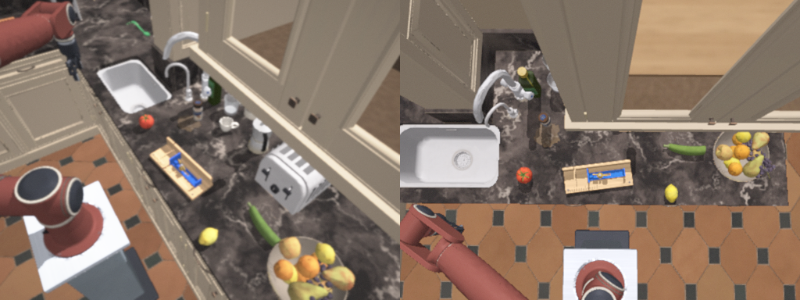

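```bash
python3 - <<'E'
import cv2,numpy as np
a=cv2.imread('pics/s0.png');b=cv2.imread('pics/t0.png')
A=cv2.resize(a[165:260,180:280],None,fx=6,fy=6,interpolation=2)[:570,:600]
B=cv2.resize(b[195:255,200:310],None,fx=7,fy=7,interpolation=2)
cv2.imwrite('pics/A.png',A);cv2.imwrite('pics/B.png',B)
E
```

```text
(no output)
```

View pics/A.png

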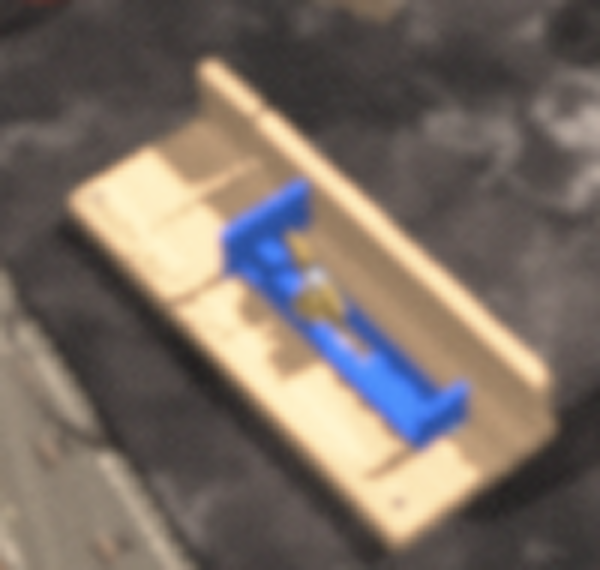

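View pics/B.png

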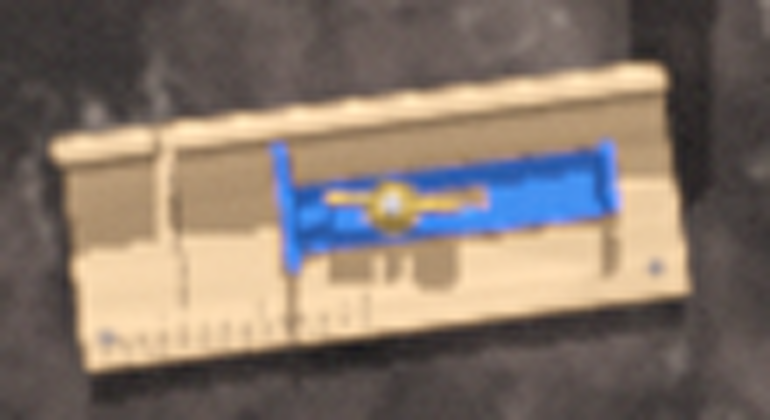

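```bash
cat >> h.py <<'E'
import glob
E
python3 - <<'E'
from h import *
a=pickle.load(open('s0.pkl','rb'));b=pickle.load(open('t0.pkl','rb'))
tb=lambda u,v:(200+u/7-.43,195+v/7-.43)
ta=lambda u,v:(180+u/6-.42,165+v/6-.42)
def tri(pa,pb):
    A=[];r=[]
    for f,p in((a,ta(*pa)),(b,tb(*pb))):
        p0=at_z(f,*p,0);p1=at_z(f,*p,.1);d=(p1-p0)/np.linalg.norm(p1-p0);M=np.eye(3)-np.outer(d,d);A.append(M);r.append(M@p0)
    return np.linalg.lstsq(np.vstack(A),np.hstack(r),rcond=None)[0].round(4)
print('tri FL,FR,fenceL,fenceR,stud', [tri(*x).tolist() for x in (((72,203),(88,370)),((398,545),(688,295)),((207,62),(52,140)),((548,378),(667,72)),((315,275),(393,203)))])
FL=at_z(b,*tb(88,370),.018);FR=at_z(b,*tb(688,295),.018)
y=FL-FR;print(np.linalg.norm(y));y/=np.linalg.norm(y);x=np.array([y[1],-y[0],0])
o=(FL+FR)/2-y*.01+x*.06;o[2]=0
print('yaw',np.arctan2(x[1],x[0]),o)
o2=at_z(b,*tb(393,203),.052);print('stud',o2)
for n,p,z in(('tabtop',(614,180),.052),('wl',(328,197),.055),('wr',(486,198),.055),('plateL',(275,145),.060),('plateF',(293,270),.06)):
    q=at_z(b,*tb(*p),z)-o2;print(n,q@x,q@y)
# jar / others top depths
for n,p in(('fence mid',(360,100)),):
    pass
E
```

```text
tri FL,FR,fenceL,fenceR,stud [[0.3932, 0.153, 0.0118], [0.4321, -0.1434, 0.0112], [0.5, 0.1688, 0.0579], [0.5359, -0.1291, 0.0656], [0.4726, 0.0028, 0.053]]
0.29757942949768207
yaw 0.13037012154907482 [0.47266078 0.00284256 0.        ]
stud [0.47310549 0.00265851 0.052     ]
tabtop -0.0021801683269271344 -0.10767695304588122
wl 0.006544342489499201 0.030835264719681125
wr -0.003390331181569487 -0.04493893850289761
plateL 0.03428881912202429 0.05313504231617069
plateF -0.02664899602647574 0.051607432937713776
```

>>> move_arm(
  plan=[
    [[0, 0, 0, 0, 0, -0.985, 1], [0, 0, 0, 0, 0, -0.985, 1], [0, 0, 0, 0, 0, -0.985, 1], [0, 0, 0, 0, 0, -0.985, 1], [-0.078, -0.46, 0, 0, 0, 0, 1], [-0.078, -0.46, 0, 0, 0, 0, 1], [-0.078, -0.46, 0, 0, 0, 0, 1], [-0.078, -0.46, 0, 0, 0, 0, 1], [-0.078, -0.46, 0, 0, 0, 0, 1], [-0.078, -0.46, 0, 0, 0, 0, 1]],
  ],
)

```text
time: 1.35
tool_pos: [0.3763, 0.2373, 0.2309]
tool_rot: [-0.0, -0.066, 0.998, -0.0]
contact_force: [0.7, 0.1, 0.7]
gripper_width: -0.001
grasp_force: 0.0
```

>>> move_arm(
  plan=[
    [[-0.078, -0.46, 0, 0, 0, 0, 1], [-0.078, -0.46, 0, 0, 0, 0, 1], [-0.078, -0.46, 0, 0, 0, 0, 1], [-0.078, -0.46, 0, 0, 0, 0, 1], [-0.078, -0.46, 0, 0, 0, 0, 1], [-0.078, -0.46, 0, 0, 0, 0, 1], [-0.078, -0.46, 0, 0, 0, 0, 1], [0, 0, 0, 0, 0, 0, 1], [0, 0, 0, 0, 0, 0, 1], [0, 0, 0, 0, 0, 0, 1]],
  ],
)

```text
time: 2.6
tool_pos: [0.4916, -0.1342, 0.2311]
tool_rot: [-0.0, -0.066, 0.998, 0.0]
contact_force: [-0.6, 0.0, -1.2]
gripper_width: -0.003
grasp_force: 0.0
```

```bash
cat >> h.py <<'E'
O=np.array([.473,.0027,0]);YAW=.13
GX=np.array([np.cos(YAW),np.sin(YAW),0]);GY=np.array([-np.sin(YAW),np.cos(YAW),0])
def st():
    from scipy.spatial.transform import Rotation as R
    s=manip.state();q=s['tool_rot'];M=R.from_quat([q[1],q[2],q[3],q[0]]).as_matrix();d=s['tool_pos']-O
    print('t',s['time'],'guide xyz mm',(1e3*np.array([d@GX,d@GY,d[2]])).round(1),'toolx ang in guide',np.arctan2(M[:,0]@GY,-M[:,0]@GX).round(4),'zaxis',M[:,2].round(4),'F guide',np.round([s['contact_force']@GX,s['contact_force']@GY,s['contact_force'][2]],1),'w',round(s['gripper_width'],3))
E
python3 -c "
from h import *
st();a=grab('scene','s1')
cv2.imwrite('pics/s1c.png',cv2.resize(a['pixels'][120:270,170:320],None,fx=4,fy=4,interpolation=2))"
```

```text
t 2.6 guide xyz mm [   0.7 -138.2  231.1] toolx ang in guide -0.0028 zaxis [-2.e-04  3.e-04 -1.e+00] F guide [-0.6  0.1 -1.2] w -0.003
```

View pics/s1c.png

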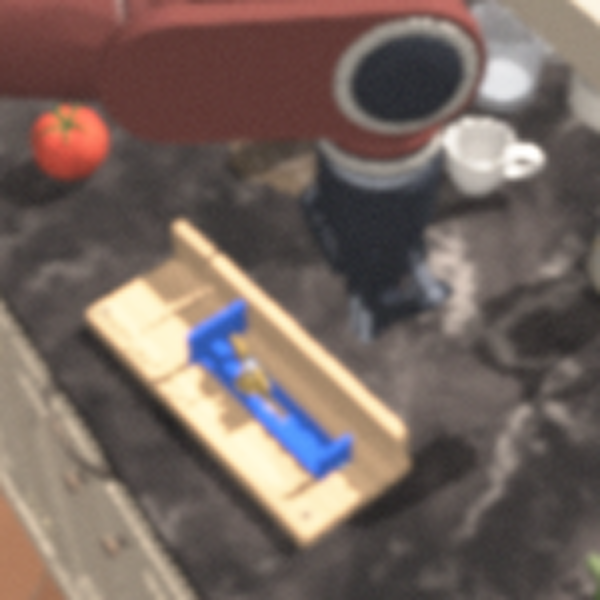

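>>> move_arm(
  plan=[
    [[0, 0, 0.36, 0, 0, 0, 1], [0, 0, 0.36, 0, 0, 0, 1], [0, 0, 0.36, 0, 0, 0, 1], [0, 0, 0.3, 0, 0, 0, 1], [0, 0, 0.16, 0, 0, 0, 1], [0, 0, 0.1, 0, 0, 0, 1], [0, 0, 0, 0, 0, 0, 1], [0, 0.05, 0, 0, 0, 0, 1], [0, 0.05, 0, 0, 0, 0, 1], [0, 0, 0, 0, 0, 0, 1]],
  ],
)

```text
time: 3.9
tool_pos: [0.4906, -0.1232, 0.0352]
tool_rot: [0.001, -0.066, 0.998, -0.0]
contact_force: [-0.1, -0.1, -0.1]
gripper_width: 0.002
grasp_force: 0.0
```

```bash
python3 -c "
from h import *
st();a=grab('scene','s2');b=grab('top','t2')
cv2.imwrite('pics/s2c.png',np.hstack([cv2.resize(f['pixels'][165:255,y:y+90],(400,400),interpolation=2) for f,y in((a,190),(b,230))]))"
```

```text
t 3.9 guide xyz mm [   1.2 -127.1   35.2] toolx ang in guide -0.002 zaxis [ 1.1e-03 -4.0e-04 -1.0e+00] F guide [-0.1 -0.1 -0.1] w 0.002
```

View pics/s2c.png

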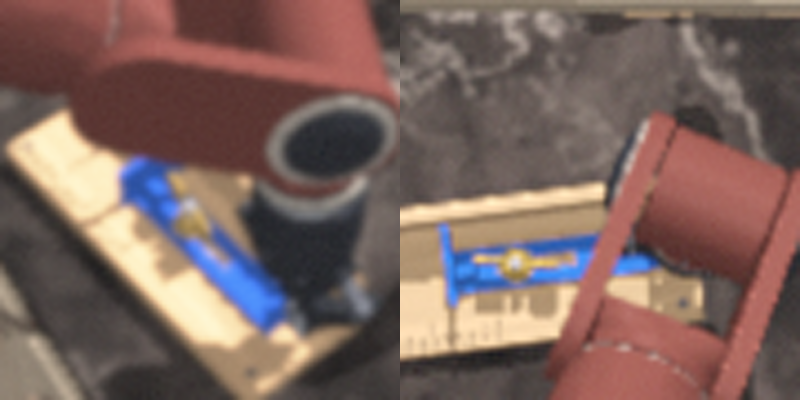

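>>> move_arm(
  plan=[
    [[0, 0.04, 0, 0, 0, 0, 1], [0, 0.04, 0, 0, 0, 0, 1], [0, 0.04, 0, 0, 0, 0, 1], [0, 0.04, 0, 0, 0, 0, 1], [0, 0.04, 0, 0, 0, 0, 1], [0, 0.04, 0, 0, 0, 0, 1], [0, 0.04, 0, 0, 0, 0, 1], [0, 0.04, 0, 0, 0, 0, 1], [0, 0, 0, 0, 0, 0, 1], [0, 0, 0, 0, 0, 0, 1]],
  ],
)

```text
time: 5.25
tool_pos: [0.485, -0.0848, 0.0341]
tool_rot: [-0.0, -0.065, 0.998, 0.001]
contact_force: [-0.9, 0.3, -0.4]
gripper_width: -0.0
grasp_force: 0.0
```

```bash
python3 -c "
from h import *
st()"
```

```text
t 5.25 guide xyz mm [  0.5 -88.3  34.1] toolx ang in guide -0.0011 zaxis [-6.0e-04  1.4e-03 -1.0e+00] F guide [-0.9  0.4 -0.4] w -0.0
```

>>> move_arm(
  plan=[
    [[0, 0.01, 0, 0, 0, 0, 1], [0, 0.01, 0, 0, 0, 0, 1], [0, 0.01, 0, 0, 0, 0, 1], [0, 0.01, 0, 0, 0, 0, 1], [0, 0.01, 0, 0, 0, 0, 1], [0, 0, 0, 0, 0, 0, 1], [0, 0, 0, 0, 0, 0, 1], [0, 0, 0, 0, 0, 0, 1], [0, 0, 0, 0, 0, 0, 1], [0, 0, 0, 0, 0, 0, 1]],
  ],
)

```text
time: 6.5
tool_pos: [0.4846, -0.0794, 0.0347]
tool_rot: [0.0, -0.066, 0.998, 0.0]
contact_force: [-0.4, -1.3, -0.3]
gripper_width: -0.001
grasp_force: 0.2
```

```bash
python3 -c "
from h import *
st()"
```

```text
t 6.5 guide xyz mm [  0.9 -82.9  34.7] toolx ang in guide -0.0011 zaxis [ 3.e-04  4.e-04 -1.e+00] F guide [-0.6 -1.2 -0.3] w -0.001
```

>>> move_arm(
  plan=[
    [[0, 0.01, 0, 0, 0, 0, 1], [0, 0, 0, 0, 0, 0, 1], [0, 0.01, 0, 0, 0, 0, 1], [0, 0, 0, 0, 0, 0, 1], [0, 0, 0, 0, 0, 0, 1], [0, 0, 0, 0, 0, 0, 1], [0, 0, 0, 0, 0, 0, 1], [0, 0, 0, 0, 0, 0, 1], [0, 0, 0, 0, 0, 0, 1], [0, 0, 0, 0, 0, 0, 1]],
  ],
)

```text
time: 7.75
tool_pos: [0.4843, -0.0772, 0.0346]
tool_rot: [0.0, -0.066, 0.998, -0.0]
contact_force: [0.9, -2.7, 0.6]
gripper_width: 0.003
grasp_force: 1.5
```

```bash
python3 -c "
from h import *
st()"
```

```text
t 7.75 guide xyz mm [  0.8 -80.7  34.6] toolx ang in guide -0.0012 zaxis [ 3.e-04 -1.e-04 -1.e+00] F guide [ 0.6 -2.8  0.6] w 0.003
```

>>> move_arm(
  plan=[
    [[0, 0.01, 0, 0, 0, 0, 1], [0, 0, 0, 0, 0, 0, 1], [0, 0.01, 0, 0, 0, 0, 1], [0, 0, 0, 0, 0, 0, 1], [0, 0.01, 0, 0, 0, 0, 1], [0, 0, 0, 0, 0, 0, 1], [0, 0, 0, 0, 0, 0, 1], [0, 0, 0, 0, 0, 0, 1], [0, 0, 0, 0, 0, 0, 1], [0, 0, 0, 0, 0, 0, 1]],
  ],
)

```text
time: 9.0
tool_pos: [0.4843, -0.0765, 0.0348]
tool_rot: [0.001, -0.066, 0.998, -0.003]
contact_force: [1.5, -14.0, -1.6]
gripper_width: -0.001
grasp_force: 6.9
```

```bash
python3 -c "
from h import *
st();b=grab('top','t3');a=grab('scene','s3')
cv2.imwrite('pics/s3c.png',np.hstack([cv2.resize(f['pixels'][165:255,y:y+90],(400,400),interpolation=2) for f,y in((a,190),(b,215))]))"
```

```text
t 9.0 guide xyz mm [  0.9 -80.   34.8] toolx ang in guide -0.0019 zaxis [ 0.0016 -0.0067 -1.    ] F guide [ -0.3 -14.1  -1.6] w -0.001
```

View pics/s3c.png

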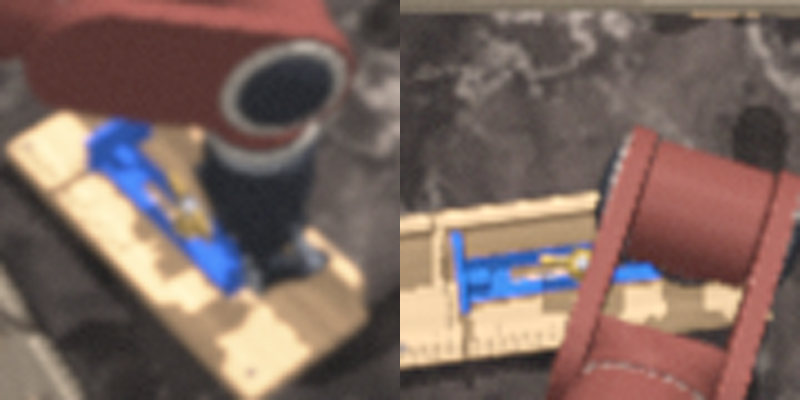

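>>> move_arm(
  plan=[
    [[0, -0.1, 0, 0, 0, 0, 1], [0, 0, -0.25, 0, 0, 0, 1], [0, 0, -0.2, 0, 0, 0, 1], [-0.07, 0.24, 0, 0, 0, 0, 1], [-0.07, 0.24, 0, 0, 0, 0, 1], [0, 0, 0, 0, 0, 0, 1], [0, 0, 0.2, 0, 0, 0, 1], [0, 0, 0.15, 0, 0, 0, 1], [0, 0, 0.1, 0, 0, 0, 1], [0, 0, 0, 0, 0, 0, 1]],
  ],
)

```text
time: 10.35
tool_pos: [0.4933, -0.0262, 0.0332]
tool_rot: [-0.001, -0.065, 0.998, 0.0]
contact_force: [-0.2, -0.3, -0.4]
gripper_width: -0.001
grasp_force: 0.0
```

```bash
python3 -c "
from h import *
st()
# path: wing angle a (cw from -y), centre in guide frame mm
a0=10
prev=None
for a in range(10,201,10):
    t=np.radians(a);w=np.array([-np.sin(t),-np.cos(t)]);n=np.array([np.cos(t),-np.sin(t)])
    h=11*abs(np.cos(t))+12.5*abs(np.sin(t)); r=28 if a<100 else 25
    c=r*w+(2.5+h)*n
    print(a,c.round(1), None if prev is None else ((c-prev)*[-1,1]/120).round(3)); prev=c
"
```

```text
t 10.35 guide xyz mm [ 16.4 -31.3  33.2] toolx ang in guide -0.0007 zaxis [-2.8e-03  7.0e-04 -1.0e+00] F guide [-0.3 -0.3 -0.4] w -0.001
10 [ 10.4 -30.3] None
20 [  6.5 -32.2] [ 0.033 -0.016]
30 [  1.8 -33.4] [ 0.039 -0.01 ]
40 [ -3.5 -33.6] [ 0.044 -0.002]
50 [ -9.1 -32.7] [0.047 0.008]
60 [-14.8 -30.3] [0.047 0.02 ]
70 [-20.2 -26.5] [0.044 0.032]
80 [-24.7 -21.3] [0.038 0.043]
90 [-28. -15.] [0.028 0.053]
100 [-27.5 -12.1] [-0.004  0.024]
110 [-29.7  -8.4] [0.018 0.031]
120 [-31.1  -3.8] [0.012 0.038]
130 [-31.5   1.4] [0.003 0.043]
140 [-30.6   7. ] [-0.007  0.046]
150 [-28.3  12.5] [-0.019  0.046]
160 [-24.6  17.6] [-0.031  0.043]
170 [-19.6  21.9] [-0.042  0.036]
180 [-13.5  25. ] [-0.051  0.026]
190 [-10.9  27.3] [-0.021  0.019]
200 [-7.5 29.3] [-0.028  0.017]
```

>>> move_arm(
  plan=[
    [[0.05, 0, 0, 0, 0, 0, 1], [0.033, -0.01, 0, 0, 0, 0, 1], [0.039, -0.01, 0, 0, 0, 0, 1], [0.044, 0, 0, 0, 0, 0, 1], [0.047, 0.01, 0, 0, 0, 0, 1], [0.047, 0.02, 0, 0, 0, 0, 1], [0.044, 0.03, 0, 0, 0, 0, 1], [0.038, 0.043, 0, 0, 0, 0, 1], [0.02, 0.05, 0, 0, 0, 0, 1], [0, 0, 0, 0, 0, 0, 1]],
  ],
)

```text
time: 11.6
tool_pos: [0.4486, -0.0154, 0.0343]
tool_rot: [-0.0, -0.066, 0.998, 0.0]
contact_force: [0.1, 0.0, -0.1]
gripper_width: -0.003
grasp_force: 0.0
```

```bash
python3 -c "
from h import *
st();a=grab('scene','s4');b=grab('top','t4')
cv2.imwrite('pics/s4c.png',np.hstack([cv2.resize(f['pixels'][165:255,y:y+90],(400,400),interpolation=2) for f,y in((a,190),(b,215))]))"
```

```text
t 11.6 guide xyz mm [-26.5 -14.8  34.3] toolx ang in guide -0.0019 zaxis [-1.e-03  3.e-04 -1.e+00] F guide [ 0.1  0.  -0.1] w -0.003
```

View pics/s4c.png

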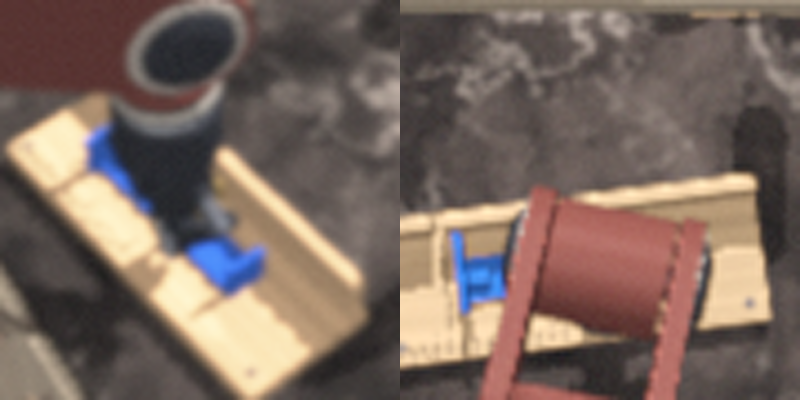

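>>> move_arm(
  plan=[
    [[0.01, 0.03, 0, 0, 0, 0, 1], [0.01, 0.031, 0, 0, 0, 0, 1], [0.01, 0.038, 0, 0, 0, 0, 1], [0, 0.043, 0, 0, 0, 0, 1], [-0.01, 0.046, 0, 0, 0, 0, 1], [-0.02, 0.046, 0, 0, 0, 0, 1], [-0.03, 0.04, 0, 0, 0, 0, 1], [-0.04, 0.03, 0, 0, 0, 0, 1], [-0.05, 0.02, 0, 0, 0, 0, 1], [-0.04, 0, 0, 0, 0, 0, 1]],
  ],
)

```text
time: 12.95
tool_pos: [0.463, 0.0253, 0.0341]
tool_rot: [-0.001, -0.066, 0.998, 0.0]
contact_force: [-1.9, -0.4, -0.1]
gripper_width: 0.001
grasp_force: 1.1
```

```bash
python3 -c "
from h import *
st()"
```

```text
t 12.95 guide xyz mm [-7.  23.7 34.1] toolx ang in guide -0.0014 zaxis [-1.6e-03  2.0e-04 -1.0e+00] F guide [-1.9 -0.2 -0.1] w 0.001
```

>>> move_arm(
  plan=[
    [[0.15, 0, 0, 0, 0, 0, 1], [0, 0, -0.25, 0, 0, 0, 1], [0, 0, -0.2, 0, 0, 0, 1], [-0.17, -0.23, 0, 0, 0, 0, 1], [-0.18, -0.23, 0, 0, 0, 0, 1], [0, 0, 0, 0, 0, 0, 1], [0, 0, 0.2, 0, 0, 0, 1], [0, 0, 0.15, 0, 0, 0, 1], [0, 0, 0.1, 0, 0, 0, 1], [0, 0, 0, 0, 0, 0, 1]],
  ],
)

```text
time: 14.2
tool_pos: [0.4931, -0.0261, 0.0332]
tool_rot: [-0.001, -0.066, 0.998, 0.0]
contact_force: [-0.1, -0.7, 1.4]
gripper_width: 0.002
grasp_force: 0.0
```

```bash
python3 -c "
from h import *
st()"
```

```text
t 14.2 guide xyz mm [ 16.2 -31.1  33.2] toolx ang in guide -0.0015 zaxis [-2.5e-03  6.0e-04 -1.0e+00] F guide [-0.2 -0.7  1.4] w 0.002
```

Same start as before; sweep to α≈80° then finish in small steps.

>>> move_arm(
  plan=[
    [[0.05, 0, 0, 0, 0, 0, 1], [0.033, -0.01, 0, 0, 0, 0, 1], [0.039, -0.01, 0, 0, 0, 0, 1], [0.044, 0, 0, 0, 0, 0, 1], [0.047, 0.01, 0, 0, 0, 0, 1], [0.047, 0.02, 0, 0, 0, 0, 1], [0.044, 0.03, 0, 0, 0, 0, 1], [0.038, 0.035, 0, 0, 0, 0, 1], [0, 0, 0, 0, 0, 0, 1], [0, 0, 0, 0, 0, 0, 1]],
  ],
)

```text
time: 15.45
tool_pos: [0.452, -0.0228, 0.0343]
tool_rot: [-0.0, -0.066, 0.998, 0.0]
contact_force: [-1.1, -0.3, 0.3]
gripper_width: 0.009
grasp_force: 0.0
```

```bash
python3 -c "
from h import *
st()"
```

```text
t 15.45 guide xyz mm [-24.1 -22.6  34.3] toolx ang in guide -0.0014 zaxis [-7.e-04  2.e-04 -1.e+00] F guide [-1.1 -0.2  0.3] w 0.009
```

>>> move_arm(
  plan=[
    [[0, 0.015, 0, 0, 0, 0, 1], [0, 0, 0, 0, 0, 0, 1], [0, 0.015, 0, 0, 0, 0, 1], [0, 0, 0, 0, 0, 0, 1], [0, 0.015, 0, 0, 0, 0, 1], [0, 0, 0, 0, 0, 0, 1], [0, 0, 0, 0, 0, 0, 1], [0, 0, 0, 0, 0, 0, 1], [0, 0, 0, 0, 0, 0, 1], [0, 0, 0, 0, 0, 0, 1]],
  ],
)

```text
time: 16.7
tool_pos: [0.4517, -0.0176, 0.0345]
tool_rot: [0.0, -0.066, 0.998, 0.0]
contact_force: [-1.0, -0.3, 0.0]
gripper_width: 0.001
grasp_force: 0.0
```

```bash
python3 -c "
from h import *
st()"
```

```text
t 16.7 guide xyz mm [-23.8 -17.4  34.5] toolx ang in guide -0.0012 zaxis [ 1.e-04  1.e-04 -1.e+00] F guide [-1.  -0.2  0. ] w 0.001
```

>>> move_arm(
  plan=[
    [[0, 0.01, 0, 0, 0, 0, 1], [0, 0, 0, 0, 0, 0, 1], [0, 0.01, 0, 0, 0, 0, 1], [0, 0, 0, 0, 0, 0, 1], [0, 0.01, 0, 0, 0, 0, 1], [0, 0, 0, 0, 0, 0, 1], [0, 0, 0, 0, 0, 0, 1], [0, 0, 0, 0, 0, 0, 1], [0, 0, 0, 0, 0, 0, 1], [0, 0, 0, 0, 0, 0, 1]],
  ],
)

```text
time: 17.95
tool_pos: [0.4512, -0.0148, 0.0345]
tool_rot: [-0.0, -0.066, 0.998, -0.001]
contact_force: [-0.5, -5.7, -0.1]
gripper_width: 0.001
grasp_force: 2.5
```

```bash
python3 -c "
from h import *
st()"
```

```text
t 17.95 guide xyz mm [-23.9 -14.5  34.5] toolx ang in guide -0.0015 zaxis [ 1.0e-04 -1.8e-03 -1.0e+00] F guide [-1.2 -5.6 -0.1] w 0.001
```

>>> move_arm(
  plan=[
    [[0, 0.01, 0, 0, 0, 0, 1], [0, 0, 0, 0, 0, 0, 1], [0, 0.01, 0, 0, 0, 0, 1], [0, 0, 0, 0, 0, 0, 1], [0, 0, 0, 0, 0, 0, 1], [0, 0, 0, 0, 0, 0, 1], [0, 0, 0, 0, 0, 0, 1], [0, 0, 0, 0, 0, 0, 1], [0, 0, 0, 0, 0, 0, 1], [0, 0, 0, 0, 0, 0, 1]],
  ],
)

```text
time: 19.2
tool_pos: [0.4512, -0.0143, 0.0347]
tool_rot: [0.0, -0.066, 0.998, -0.003]
contact_force: [0.0, -12.2, -1.6]
gripper_width: 0.001
grasp_force: 6.2
```

```bash
python3 -c "
from h import *
st()"
```

```text
t 19.2 guide xyz mm [-23.8 -14.1  34.7] toolx ang in guide -0.002 zaxis [ 8.0e-04 -6.2e-03 -1.0e+00] F guide [ -1.6 -12.1  -1.6] w 0.001
```

>>> move_arm(
  plan=[
    [[0, -0.1, 0, 0, 0, 0, 1], [0, -0.08, 0, 0, 0, 0, 1], [0, 0, -0.3, 0, 0, 0, 1], [0, 0, -0.45, 0, 0, 0, 1], [0, 0, -0.45, 0, 0, 0, 1], [0, 0, -0.4, 0, 0, 0, 1], [0, 0.45, 0, 0, 0, 0, 1], [0, 0.45, 0, 0, 0, 0, 1], [0, 0.45, 0, 0, 0, 0, 1], [0, 0.45, 0, 0, 0, 0, 1]],
  ],
)

```text
time: 20.45
tool_pos: [0.4251, 0.1827, 0.2267]
tool_rot: [0.0, -0.065, 0.998, 0.0]
contact_force: [1.4, -0.7, -0.2]
gripper_width: 0.003
grasp_force: 0.0
```

>>> move_arm(
  plan=[
    [[0, 0.45, 0, 0, 0, 0, 1], [0, 0.45, 0, 0, 0, 0, 1], [0.1, 0.45, 0, 0, 0, 0, 1], [0.1, 0.45, 0, 0, 0, 0, 1], [0, 0, 0, 0, 0, 0, 1], [0, 0, 0, 0, 0, 0, 1], [0, 0, 0, 0, 0, 0, 1], [0, 0, 0, 0, 0, 0, 1], [0, 0, 0, 0, 0, 0, 1], [0, 0, 0, 0, 0, 0, 1]],
  ],
)

```text
time: 21.7
tool_pos: [0.3736, 0.3917, 0.2266]
tool_rot: [0.0, -0.065, 0.998, 0.0]
contact_force: [0.2, 0.3, -0.2]
gripper_width: 0.002
grasp_force: 0.0
```

```bash
python3 -c "
from h import *
st();a=grab('scene','s5');b=grab('top','t5')
cv2.imwrite('pics/s5c.png',np.hstack([cv2.resize(f['pixels'][185:255,y:y+90],(400,311),interpolation=2) for f,y in((a,190),(b,215))]))"
```

```text
t 21.7 guide xyz mm [-48.1 398.6 226.6] toolx ang in guide -0.0005 zaxis [ 2.e-04  2.e-04 -1.e+00] F guide [ 0.3  0.3 -0.2] w 0.002
```

View pics/s5c.png

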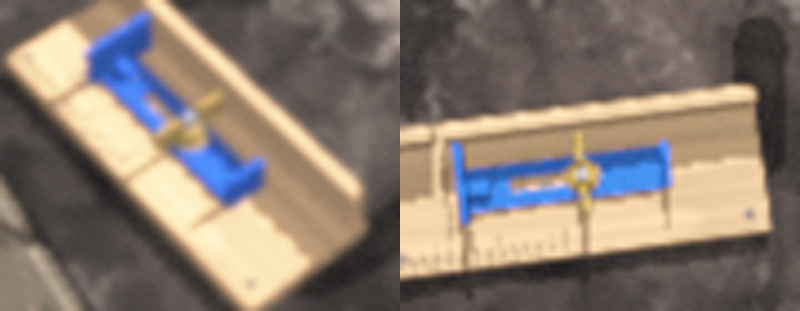

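The top view shows the wings square to the fence (about (578,135) to (587,215)). The tab face is at about (670,165), roughly 69 mm right of the stud, so the stop is fully left.

```bash
python3 -c "
from plant import manip
print(manip.job_done())"
```

```text
the job is handed in; nothing more can be done
None
```

I pushed the length stop fully left, then tightened the wing nut with two fingertip strokes until it turned no further (about 12 N at the end), and handed the job in at about 22 s with the arm clear; the vegetables, lemon and jar were not touched.

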